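# Slide the sample plates into a stack on the lab's stacking stand

## Task

Stack the sample plates on the stand: slide the blue plate from its low ledge onto the dark bottom plate until its skirt drops fully home, chamfered corners over chamfered corners, then slide the white plate from the high ledge onto the blue one in the same way (the fence is there to square them up). Push them gently and do not lift them off; leave both lying flat and fully down, and leave the other things on the bench where they are.

Things in the scene. Friction and masses are not known exactly. Their poses are not given: they have to be found in the camera images.
- stand: fixed grey stacking stand, 480 mm long (y), 153 mm deep (x), with a dark blue bottom plate in its middle, a ledge either side and a fence. Origin: on the bench under the bottom plate's centre; x points away from the robot to the fence, y left along the fence, z up. A plate lying square against the fence is in line with the bottom plate. No end stop: a plate that arrives drops, its skirt catches, the push stiffens
- base_shoulder (a point): centre of the dark blue bottom plate at its shoulder, 30 mm above the bench: where the blue plate's origin belongs. The bottom plate has the loose plates' outline (92 by 120 mm, 15 mm chamfers on the two corners on the robot's side) and a raised deck 82 by 110 mm, 5 mm high, top at 35 mm. Axes as the stand's
- low_ledge (a point): centre of the top of the low left ledge, 36.5 mm above the bench, 1.5 mm above the bottom plate's deck. Ledge: 141 mm (x) from its open edge to the fence, 174 mm (y); it ends 6 mm short of the outline of the stack
- high_ledge (a point): centre of the top of the high right ledge, 52.5 mm above the bench, 1.5 mm above the deck of the blue plate once that is home. Same size as the low one; also ends 6 mm short of the stack's outline
- fence_face (a point): middle of the fence's face, at its top edge 66 mm above the bench, 46.3 mm in +x from the stand's centre line. Straight aluminium upright along the whole stand, 12 mm thick
- blue_plate: mid-blue plate, 92 (x) by 120 (y) by 21 mm, starting on the low ledge, skewed up to 14 degrees and off the fence. Body 16 mm high, raised deck 5 mm high set in 5 mm all round. The two -x corners have 15 mm chamfers. Hollow below, 6 mm deep in a 3 mm skirt wall: fits over a deck with 2 mm play each side. Smooth, 0.11 to 0.22 kg, too wide to grip. Origin: centre of underside (skirt's lower edge), z up
- blue_shoulder (a point): point of the blue plate 16 mm above its origin, the height of its shoulder: where the white plate's origin belongs; axes as the plate's
- white_plate: white plate, same shape and play as the blue one (92 by 120 by 21 mm, chamfers on its two -x corners), starting on the high ledge, skewed and off the fence. Origin: centre of its underside (lower edge of the skirt), z up
- green_plate: spare green plate of the same shape lying on the bench on the robot's side of the stand; not part of the stack, leave it. Origin: centre of its underside
- brass_weight: brass weight, 36 mm across, 42 mm high, on the robot's side of the stand; leave it. Origin: centre of its underside
- screwdriver: screwdriver, 160 mm, lying on the robot's side of the stand; leave it. Origin: under its middle, x along it
- interface_box: white and dark blue box 90 by 130 by 38 mm, beyond the fence; leave it. Origin: centre of its underside
- jar: amber jar with black cap, 52 mm across, 65 mm high, beyond the fence; leave it. Origin: centre of its underside
- boss_head: grey clamp block with steel screw, about 30 by 80 by 26 mm, beyond the fence; leave it. Origin: centre of the underside of its block
- tuning_fork: steel tuning fork, 157 mm long, 8 mm high, lying beyond the fence; leave it. Origin: underside, near its middle, x along it
There are look-alikes about, which are no part of the job. What is shaped like the blue_plate but orange or yellow is not meant. Of the things like the white_plate, leave any that is red; of the rest the smaller one is meant.

How it is judged:
On the way, in this order (a step that is already met when the one before it is completed fails the run):
1. the blue plate lies fully down over the deck of the bottom plate, at rest (horizontal distance between blue_plate and base_shoulder below 0.005 m and z of blue_plate in the frame of base_shoulder below 0.002 m and angle between the y axis of blue_plate and the y axis of base_shoulder, either way round below 0.07 rad and angle between the z axis of blue_plate and the z axis of base_shoulder, either way round below 0.025 rad and linear speed of blue_plate below 0.02 m/s), for 0.2 s.
2. the white plate lies fully down over the deck of the blue one, at rest (horizontal distance between white_plate and blue_shoulder below 0.005 m and z of white_plate in the frame of blue_shoulder below 0.002 m and angle between the y axis of white_plate and the y axis of blue_shoulder, either way round below 0.07 rad and angle between the z axis of white_plate and the z axis of blue_shoulder, either way round below 0.025 rad and linear speed of white_plate below 0.02 m/s), for 0.2 s.
At the end, for the whole second after the job is handed in: The blue plate sits on the bottom plate's shoulder and the white plate on the blue plate's shoulder: each origin within 5 mm sideways of its shoulder point and less than 2 mm above it, turned less than 0.07 rad and tilted less than 0.025 rad from the one below, at rest (all of step 1 and all of step 2); the robot touches nothing.
It fails at once if a plate is pushed or pressed with more than 60 N (contact force between the fingers and blue_plate above 60 N or contact force between the fingers and white_plate above 60 N).
It fails at once if a plate is lifted more than 25 mm off its ledge (height (world z) of blue_plate above 0.0615 m or height (world z) of white_plate above 0.0775 m).
It fails at once if a plate falls or is knocked off the stand (height (world z) of any of blue_plate, white_plate below 0.024 m).
It fails at once if another thing on the bench is moved more than 30 mm (distance of any of green_plate, brass_weight, screwdriver, interface_box, jar, boss_head, tuning_fork from where it was at the start of the episode above 0.03 m).
It also fails if it takes over 64 s, if anything falls off the work surface, if the arm or the gripper's body presses on something with over 40 N, if the wrist force passes 120 N, or if a joint passes its speed limit or range.

## Robot

A 6-joint arm with a two-finger parallel gripper is mounted at the origin on the work surface. World frame = base frame: x ahead of the robot, y to its left, z up, the work surface at z = 0. Lengths are in m, angles in rad, forces in N, time in s.
With the tool pointing down it reaches from about 0.425 to 0.95 m from the base axis. Payload 3.5 kg.
Tool frame: the origin (TCP) lies midway between the tips of the shut fingers; the grasp point (between the pads) lies grasp_offset behind it (grasp_offset is the distance from the TCP to the grasp point, in m); z points along the fingers, y is the direction in which the jaws open and shut (so a half turn about z gives the same grasp; the last joint's range is limited). The gripper opens to 85 mm and grips with 20 to 120 N. Pads are 22 mm wide; open, the fingers measure 114 mm over their backs; the gripper's body (76 mm by 85 mm) begins 54 mm behind the grasp point. The pads swing forward as they close: fully open they stand 13 mm farther back than shut.
Start: joints at [0.974, 0.286, 1.577, -0, 1.279, -0.15], TCP at [0.292, 0.609, 0.231] pointing down, gripper open.
Joint ranges: [-2.77, 2.77], [-0.9, 2.22], [0.21, 2.48], [-1.53, 4.67], [0.24, 2.81], [-2.84, 2.84]. Speed limits (rad/s): [2.79, 2.79, 3.14, 3.14, 3.14, 3.14].

## Interface

Orientations are given as a unit quaternion [x, y, z, w].
In Python, from plant import * gives the robot as it stands.
- The arm moves only by the tool jog_arm, never from a script. Its argument "targets" is text: rows parted by semicolons, each of 7 numbers parted by spaces: the shift along the world's x, y, z in mm, then the turn, a rotation vector about the world's x, y, z in degrees, then the gripper's target within -1 to 1 (fully open at 1, half-way at 0, shut at -1). A call has 1 to 10 rows; each row shifts and turns the pose as measured when the row begins; what a row does not reach is not made up. A row lasts 1/12 s, in which the tool goes at most 41.7 mm and 7.16 degrees, less where a joint would pass 70% of its speed; a pose out of reach is approached as far as the arm can. A call with a gripper value outside its range is refused whole. The fingers move at their own pace and stop on an object; "force" is the grip in N (left out, the last holds). Time passes only in rows, so rows that do not move let the fingers close. It gives the time, the measured TCP pose, the force and the opening at its end, in the units of the state.
- get_state(): the state, without advancing time (a new reading comes with each control period).
- read_camera(name): name is "side" or "top" or "wrist"; returns a dict with "pixels" (420x560x3 uint8, blue, green, red), "mtx" (3x3 intrinsics, pixels), "world_from_camera" (4x4, takes a point from camera to world coordinates). Camera axes: x right, y up, looking along -z (the intrinsics and any distortion apply to the point x, -y, -z); pixel columns grow to the right and rows downward; lengths in m; the calibration is good to about 2 mm. A picture is of the moment at which its call begins. There is no depth.
- sign_off(): hands the job in, once; it reports no verdict.
Trained networks look in a picture, given as the dict that the camera call returned (one of the last four; its "shot" number tells which), for a name from the list of things; names that differ only in an ending like _2 or _b are one class to them, and where a whole thing is asked for, a point or a joint stands for the part that bears it (a point fixed in the world has none). Each returns a list of dicts, best first, with "p" (0 to 1); they miss things now and then, are a little off and sometimes report something else, mostly with a low value. They report only what shows in the picture. A call takes as long as a camera call. They do not tell look-alikes from the thing itself.
- spot_in(target, picture): "uv" ([column, row] in pixels, amid what is visible of it).
- silhouettes(target, picture): "mask" (420x560 bool, what is visible of it) and "uv" ([column, row] in pixels, amid what is visible of it).
- mark_of(target, picture): "uv" ([column, row] in pixels: a listed point, or the origin of a listed thing).
The state is a dict: "time": time; "qpos": joint angles; "dq": joint speeds; "joint_efforts": joint torques, N m; "eef_pos": TCP position; "tcp_rot": TCP orientation; "contact_force": force on the tool from outside, world axes, zero at the start; "wrist_torque": the same for the moment, N m; "opening": opening from 0.0 (shut) to 1.0 (fully open).
Only numpy, scipy, OpenCV 4.12 (cv2) and the standard library are available. Lean on these libraries where they do the work, as an engineer would, in place of code of your own. Each camera call takes 0.05 s, during which the arm holds its last target.

## Working session

There is one attempt and no reset: what is moved stays moved. The work goes in short steps, Python scripts to look and compute and a tool call to move; the robot and the scene stay as the last step left them, time stands still between calls to the robot, and variables do not carry over. Pictures are saved under pics/ and viewed, and the job is handed in when it is done.

Besides the shell and the picture viewer there is one more tool, called after "Emit:" as a command line: name --argument value ..., lists and objects as JSON in quotes. jog_arm: Moves the arm, as the interface text tells. Its arguments: {"type":"object","properties":{"targets":{"type":"string"},"force":{"type":"number"}},"required":["targets"]}

```bash
ls; mkdir -p pics; python3 - <<'E'
from plant import *
import cv2
s=get_state(); print({k:(v if not hasattr(v,'round') else v) for k,v in s.items()})
for n in ["top","side","wrist"]:
    p=read_camera(n); cv2.imwrite(f"pics/{n}0.png",p["pixels"]); print(n,p["mtx"],p["world_from_camera"],[k for k in p])
    for t in ["blue_plate","white_plate","base_shoulder","low_ledge","high_ledge","fence_face"]:
        print(t,[(round(d["p"],2),[round(float(x),1) for x in d["uv"]]) for d in mark_of(t,p)])
E
```

```text
pics
{'time': 0.0, 'qpos': array([ 9.74023489e-01,  2.87199602e-01,  1.57819136e+00,  8.25683835e-06,
        1.27860950e+00, -1.50021041e-01]), 'dq': array([-0.00247211, -0.00188202, -0.00148196, -0.00018028,  0.00067474,
        0.00128572]), 'joint_efforts': array([ 5.90088507e-05, -4.05998361e+01, -2.92619026e+01, -1.20960030e-04,
        5.93563556e-03, -3.68567854e-06]), 'eef_pos': array([0.29123201, 0.60820306, 0.22991678]), 'tcp_rot': array([ 2.21523907e-01,  9.75154198e-01, -1.11950476e-03, -4.42839910e-04]), 'contact_force': array([ 0.66919727, -0.25789885, -0.25019199]), 'wrist_torque': array([-0.03646287, -0.03342373,  0.00382624]), 'opening': 1.0027306482419782}
top [[418.50299861   0.         274.95816844]
 [  0.         418.50299861 208.69564091]
 [  0.           0.           1.        ]] [[ 0.00823037  0.9917401  -0.12799933  0.38140066]
 [-0.99990699  0.00677009 -0.01183939 -0.06234304]
 [-0.01087503  0.12808486  0.99170359  1.03008916]
 [ 0.          0.          0.          1.        ]] ['pixels', 'mtx', 'world_from_camera', 'shot']
blue_plate [(0.81, [210.6, 199.6]
[... 845 characters left out ...]
oulder [(0.55, [277.7, 210.3])]
low_ledge [(0.76, [228.8, 182.1]), (0.22, [169.5, 233.7])]
high_ledge []
fence_face [(0.97, [295.2, 187.0]), (0.69, [275.0, 167.0])]
wrist [[302.05524027   0.         277.84378306]
 [  0.         302.05524027 208.45211217]
 [  0.           0.           1.        ]] [[ 4.32169312e-01 -8.58536664e-01 -2.75942897e-01  2.20320698e-01]
 [ 9.01792465e-01  4.11503797e-01  1.32041566e-01  6.41749881e-01]
 [ 1.89024342e-04 -3.05907538e-01  9.52061207e-01  3.73248426e-01]
 [ 0.00000000e+00  0.00000000e+00  0.00000000e+00  1.00000000e+00]] ['pixels', 'mtx', 'world_from_camera', 'shot']
blue_plate []
white_plate []
base_shoulder []
low_ledge []
high_ledge []
fence_face []
```

View pics/top0.png

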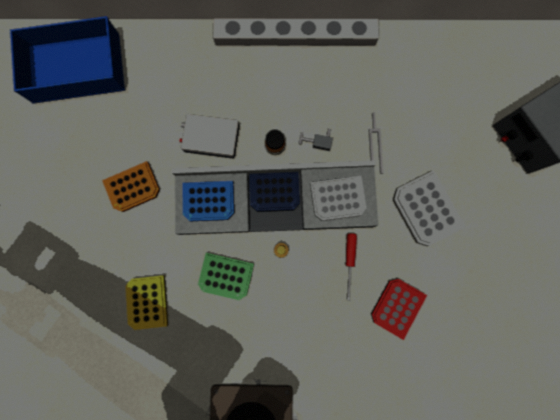

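View pics/side0.png

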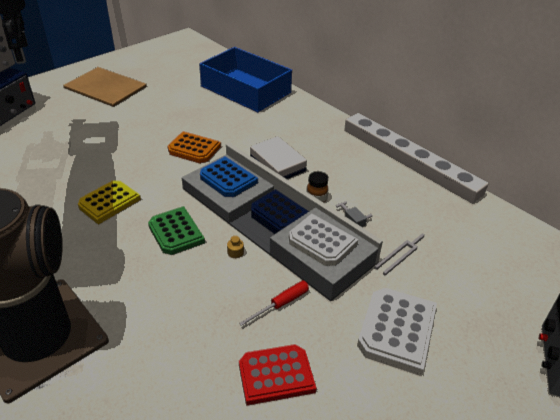

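The blue plate is at top (210,200) on the left low ledge, and the white one at (337,199) on the right ledge. The larger white look-alike is on the bench at (424,209). Orange (131,186), yellow (147,302) and red (399,307) are also decoys. An enlarged crop should confirm this and let me measure.

```bash
cat > h.py <<'E'
from plant import *
import numpy as np, cv2
def ray(p,uv):
    K=p["mtx"];T=np.array(p["world_from_camera"])
    d=np.array([(uv[0]-K[0,2])/K[0,0],-(uv[1]-K[1,2])/K[1,1],-1.])
    return T[:3,3],T[:3,:3]@d
def at_z(p,uv,z):
    o,d=ray(p,uv); return o+d*(z-o[2])/d[2]
def proj(p,X):
    T=np.array(p["world_from_camera"]);K=p["mtx"]
    c=T[:3,:3].T@(np.asarray(X,float)-T[:3,3]); return np.array([K[0,0]*c[0]/-c[2]+K[0,2],K[1,1]*-c[1]/-c[2]+K[1,2]])
E
python3 - <<'E'
from h import *
p=read_camera("top"); im=p["pixels"]
c=im[150:245,165:390]; c=cv2.convertScaleAbs(c,alpha=1.6); c=cv2.resize(c,None,fx=3.5,fy=3.5,interpolation=cv2.INTER_CUBIC); cv2.imwrite("pics/crop0.png",c)
for t,z in [("base_shoulder",.03),("fence_face",.066),("blue_plate",.0365),("white_plate",.0525)]:
    for d in mark_of(t,p)[:2]: print(t,round(d["p"],2),at_z(p,d["uv"],z).round(4))
for t,z in [("blue_plate",.0525),("white_plate",.0685)]:
    for d in silhouettes(t,p)[:2]:
        m=d["mask"].astype(np.uint8); cs=max(cv2.findContours(m,0,2)[0],key=cv2.contourArea)
        pts=np.array([at_z(p,q,z)[:2] for q in cs[:,0]],np.float32)*1000
        print(t,round(d["p"],2),d["uv"],cv2.minAreaRect(pts))
d=silhouettes("base_shoulder",p); print([ (x["p"],x["uv"],x["mask"].sum()) for x in d])
E
```

```text
base_shoulder 0.92 [ 0.5537 -0.0422  0.03  ]
fence_face 0.79 [ 0.5978 -0.0523  0.066 ]
blue_plate 0.89 [0.2868 0.2469 0.0365]
blue_plate 0.59 [0.5666 0.2947 0.0365]
white_plate 0.76 [ 0.5283 -0.1961  0.0525]
white_plate 0.56 [ 0.2769 -0.3337  0.0525]
blue_plate 0.93 [141.4, 303.3] ((289.15521240234375, 244.32276916503906), (115.99175262451172, 92.76849365234375), 6.5530924797058105)
blue_plate 0.76 [130.1, 184.7] ((557.4443359375, 292.09228515625), (92.76461791992188, 117.56084442138672), 25.58979606628418)
white_plate 0.83 [397.1, 306.7] ((285.8376159667969, -326.04718017578125), (91.33868408203125, 113.377685546875), 60.283355712890625)
white_plate 0.72 [428.8, 208.6] ((505.26544189453125, -399.27520751953125), (153.09490966796875, 123.5985107421875), 27.43437385559082)
[(0.92, [273.9, 196.8], np.int64(9346))]
```

View pics/crop0.png

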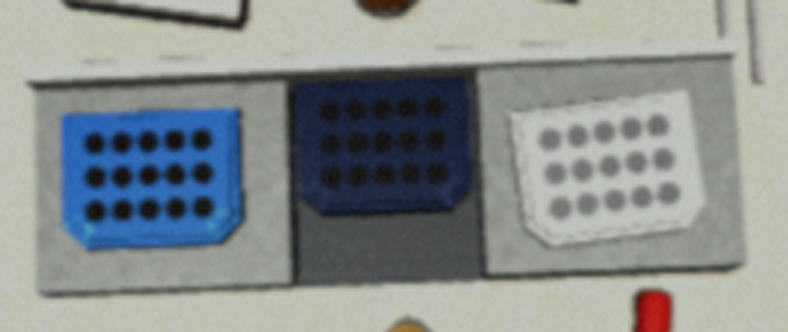

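```bash
cat > fit.py <<'E'
from h import *
from scipy.optimize import least_squares
p=read_camera("top")
def px(c): return (np.array(c)+.5)/3.5-.5+[165,150]
def fit(obs,x0):
    def r(q):
        c,s=np.cos(q[2]),np.sin(q[2])
        return np.concatenate([proj(p,[q[0]+c*a-s*b,q[1]+s*a+c*b,z])-px(u) for (a,b,z),u in obs])
    f=least_squares(r,x0,x_scale=[.01,.01,.1],loss="soft_l1"); return f
st=[((-.0947,.240,.0365),(42,295)),((-.0947,.066,.0365),(294,283)),((-.0947,-.066,.0525),(486,275)),((-.0947,-.240,.0525),(745,266)),
((.0463,.240,.066),(33,86)),((.0463,-.240,.066),(735,54)),((-.046,.045,.030),(322,215)),((-.046,-.045,.030),(452,210)),((.046,.060,.030),(295,85)),]
f=fit(st,[.55,-.05,0]); S=f.x; print("stand",S.round(4),np.degrees(S[2]),f.fun.reshape(-1,2).round(1).tolist())
def plate(z): return [(.046,.06,z),(.046,-.06,z),(-.031,-.06,z),(-.046,-.045,z),(-.046,.045,z),(-.031,.06,z)]
B=[(63,113),(239,108),(242,222),(217,243),(88,249),(63,222)]
W=[(510,113),(688,90),(705,203),(683,229),(552,246),(526,228)]
for n,z,u in [("blue",.0525,B),("white",.0685,W)]:
    f=fit(list(zip(plate(z),u)),[.55,.1,0]); q=f.x
    c,s=np.cos(S[2]),np.sin(S[2]); d=np.array([[c,s],[-s,c]])@(q[:2]-S[:2])
    print(n,q.round(4),"in stand mm",(d*1000).round(1),"rel deg",np.degrees(q[2]-S[2]).round(1),f.fun.reshape(-1,2).round(1).tolist())
E
python3 fit.py
```

```text
stand [ 0.5529 -0.0488  0.0483] 2.7694469327594624 [[-1.3, 0.3], [-0.4, 0.8], [0.6, 0.2], [1.0, -0.2], [-2.4, -0.6], [0.9, 0.0], [-0.1, -0.1], [0.1, -0.2], [0.2, -0.2]]
blue [0.5264 0.1078 0.033 ] in stand mm [-18.9 157.7] rel deg -0.9 [[0.1, -0.0], [0.2, 0.1], [-0.3, -0.4], [0.6, 0.1], [-0.8, -0.6], [0.0, 0.9]]
white [ 0.5316 -0.1981  0.1359] in stand mm [ -28.5 -148.1] rel deg 5.0 [[-0.2, 0.0], [-0.1, 0.0], [0.1, 0.2], [1.0, -0.0], [-0.3, 0.1], [-0.2, -0.3]]
```

```bash
cat > g.py <<'E'
import sys
from h import *
S=np.array([.5529,-.0488,.0483]); c,s=np.cos(S[2]),np.sin(S[2]); R=np.array([[c,-s],[s,c]])
def st(): 
    q=get_state(); e=np.array(q["eef_pos"]); d=R.T@(e[:2]-S[:2])*1000
    from scipy.spatial.transform import Rotation as Ro
    M=Ro.from_quat(q["tcp_rot"]).as_matrix(); y=M[:,1]
    print("t",round(q["time"],2),"stand",d.round(1),"z",round(e[2]*1000,1),"jaw deg",np.degrees(np.arctan2(y[1],y[0])).round(1),"toolz",M[:,2].round(3),"F",np.round(q["contact_force"],1),"open",round(q["opening"],2))
    return e
e=st()
for a in sys.argv[1:]:
    x,y,z=map(float,a.split(",")); w=R@np.array([x,y])/1000+S[:2]
    print(a,"world",w.round(4),"delta mm",((np.r_[w,z/1000]-e)*1000).round(1))
E
python3 g.py -90,157,90 -60,157,41
```

```text
t 1.5 stand [-229.2  669.4] z 231.3 jaw deg 64.4 toolz [-0. -0. -1.] F [ 0.  -0.2 -1.1] open 1.0
-90,157,90 world [0.4554 0.1037] delta mm [ 163.8 -505.  -141.3]
-60,157,41 world [0.4854 0.1051] delta mm [ 193.8 -503.6 -190.3]
```

Emit:
jog_arm --targets "12 -36 0 0 0 -6.2 -1; 12 -36 0 0 0 -6.2 -1; 12 -36 0 0 0 -6.2 -1; 12 -36 0 0 0 -6.2 -1; 12 -36 0 0 0 -6.2 -1; 12 -36 0 0 0 -6.2 -1; 12 -36 0 0 0 -6.2 -1; 12 -36 0 0 0 -6.2 -1; 12 -36 0 0 0 -6.2 -1; 12 -36 0 0 0 -6.2 -1" --force 40

```text
time: 2.33
eef_pos: [0.4106, 0.2399, 0.2309]
tcp_rot: [0.706, 0.709, 0.003, 0.001]
contact_force: [1.4, -0.7, -0.5]
opening: -0.001
```

```bash
python3 g.py -90,157,90
```

```text
t 2.33 stand [-128.2  295.3] z 230.9 jaw deg 0.2 toolz [ 0.006  0.002 -1.   ] F [ 1.4 -0.7 -0.5] open -0.0
-90,157,90 world [0.4554 0.1037] delta mm [  44.8 -136.3 -140.9]
```

Emit:
jog_arm --targets "10 -34 0 0 0 2.6 -1; 11 -34 0 0 0 0 -1; 11 -34 0 0 0 0 -1; 11 -32 -10 0 0 0 -1; 0 0 -30 0 0 0 -1; 0 0 -30 0 0 0 -1; 0 0 -30 0 0 0 -1; 0 0 -20 0 0 0 -1; 0 0 -10 0 0 0 -1; 0 0 0 0 0 0 -1"

```text
time: 3.17
eef_pos: [0.4595, 0.0895, 0.1036]
tcp_rot: [0.695, 0.718, 0.009, 0.009]
contact_force: [-0.2, 0.1, 0.9]
opening: -0.002
```

```bash
python3 g.py -90,157,41; python3 - <<'E'
from h import *
for n in ["top","side"]:
    p=read_camera(n); cv2.imwrite(f"pics/{n}1.png",p["pixels"])
p=cv2.imread("pics/side1.png")[130:330,150:400]; cv2.imwrite("pics/side1c.png",cv2.resize(cv2.convertScaleAbs(p,alpha=1.5),None,fx=3,fy=3))
E
```

```text
t 3.17 stand [-86.6 142.7] z 103.6 jaw deg 1.9 toolz [ 0.025  0.    -1.   ] F [-0.2  0.1  0.9] open -0.0
-90,157,41 world [0.4554 0.1037] delta mm [ -4.1  14.1 -62.6]
```

View pics/side1c.png

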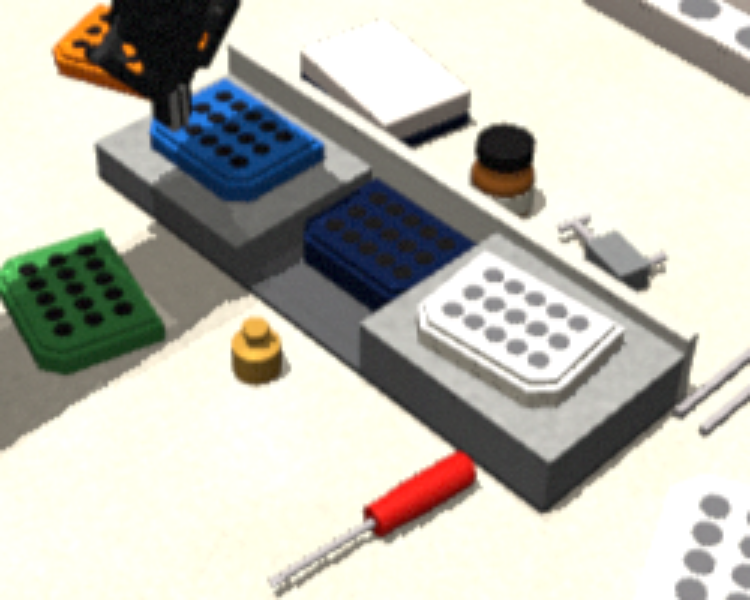

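Emit:
jog_arm --targets "-4 10 0 0 1.4 0.9 -1; -2 2 -15 0 0 0 -1; 0 0 -20 0 0 0 -1; 0 0 -12 0 0 0 -1; 0 0 -6 0 0 0 -1; 0 0 -3 0 0 0 -1; 0 0 0 0 0 0 -1"

```text
time: 3.85
eef_pos: [0.4667, 0.1039, 0.0629]
tcp_rot: [0.688, 0.725, 0.011, 0.012]
contact_force: [0.3, -0.4, 0.6]
opening: 0.005
```

```bash
python3 g.py -60,155,41
```

```text
t 3.85 stand [-78.8 156.7] z 62.9 jaw deg 3.0 toolz [ 0.033  0.001 -0.999] F [ 0.3 -0.4  0.6] open 0.0
-60,155,41 world [0.4855 0.1031] delta mm [ 18.8  -0.8 -21.9]
```

```bash
python3 -c "
from plant import *
s=get_state();print(s['qpos'].round(3),s['dq'].round(3),s['eef_pos'])"; python3 g.py
```

```text
[ 0.006  0.051  2.188  0.     0.87  -0.047] [ 0.004 -0.016 -0.021 -0.     0.009 -0.001] [0.4666561  0.10393815 0.06288382]
t 3.85 stand [-78.8 156.7] z 62.9 jaw deg 3.0 toolz [ 0.033  0.001 -0.999] F [ 0.3 -0.4  0.6] open 0.0
```

Emit:
jog_arm --targets "-12 0 4 0 0 0 -1; 0 0 0 0 0 0 -1; 0 0 0 0 3 0 -1; 0 0 0 0 0 0 -1"

```text
time: 4.18
eef_pos: [0.4582, 0.1042, 0.0719]
tcp_rot: [0.688, 0.726, -0.004, -0.004]
contact_force: [1.3, 0.2, 0.3]
opening: -0.004
```

```bash
python3 -c "
from plant import *
s=get_state();print(s['qpos'].round(3),s['dq'].round(3))"; python3 g.py
```

```text
[ 7.000e-03  4.000e-02  2.179e+00  1.000e-03  9.350e-01 -4.700e-02] [ 0.009 -0.045  0.036 -0.002 -0.036  0.   ]
t 4.18 stand [-87.2 157.4] z 71.9 jaw deg 3.0 toolz [-0.012  0.001 -1.   ] F [1.3 0.2 0.3] open -0.0
```

Emit:
jog_arm --targets "-3 0 -7 0 0 0 -1; -3 0 -7 0 0 0 -1; -2 0 -7 0 0 0 -1; -2 0 -6 0 -0.5 0 -1; 0 0 -3 0 0 0 -1; 0 0 0 0 0 0 -1"

```text
time: 4.68
eef_pos: [0.4482, 0.1041, 0.0397]
tcp_rot: [0.688, 0.726, 0.001, 0.001]
contact_force: [0.4, 0.6, 0.5]
opening: -0.001
```

```bash
python3 g.py -60,155,41
```

```text
t 4.68 stand [-97.2 157.8] z 39.7 jaw deg 3.0 toolz [ 0.003  0.001 -1.   ] F [0.4 0.6 0.5] open -0.0
-60,155,41 world [0.4855 0.1031] delta mm [37.3 -1.   1.3]
```

Now push gently in +x along the stand's x axis (yaw 2.77°).

Emit:
jog_arm --targets "4 0.2 1 0 0 0 -1; 4 0.2 0 0 0 0 -1; 4 0.2 0 0 0 0 -1; 3 0.2 0 0 0 0 -1; 3 0.2 0 0 0 0 -1; 3 0.2 0 0 0 0 -1; 0 0 0 0 0 0 -1"

```text
time: 5.27
eef_pos: [0.4714, 0.1054, 0.0405]
tcp_rot: [0.688, 0.726, 0.001, 0.001]
contact_force: [-0.6, -1.0, -0.7]
opening: -0.001
```

```bash
python3 g.py -60,155,41;python3 - <<'E'
from h import *
p=read_camera("top")["pixels"];c=p[150:245,165:390]; c=cv2.convertScaleAbs(c,alpha=1.6); c=cv2.resize(c,None,fx=3.5,fy=3.5,interpolation=cv2.INTER_CUBIC); cv2.imwrite("pics/crop1.png",c)
p=read_camera("side")["pixels"][130:330,150:400]; cv2.imwrite("pics/side2c.png",cv2.resize(cv2.convertScaleAbs(p,alpha=1.5),None,fx=3,fy=3))
E
```

```text
t 5.27 stand [-73.9 158. ] z 40.5 jaw deg 3.0 toolz [ 0.002  0.001 -1.   ] F [-0.6 -1.  -0.7] open -0.0
-60,155,41 world [0.4855 0.1031] delta mm [14.  -2.3  0.5]
```

View pics/side2c.png

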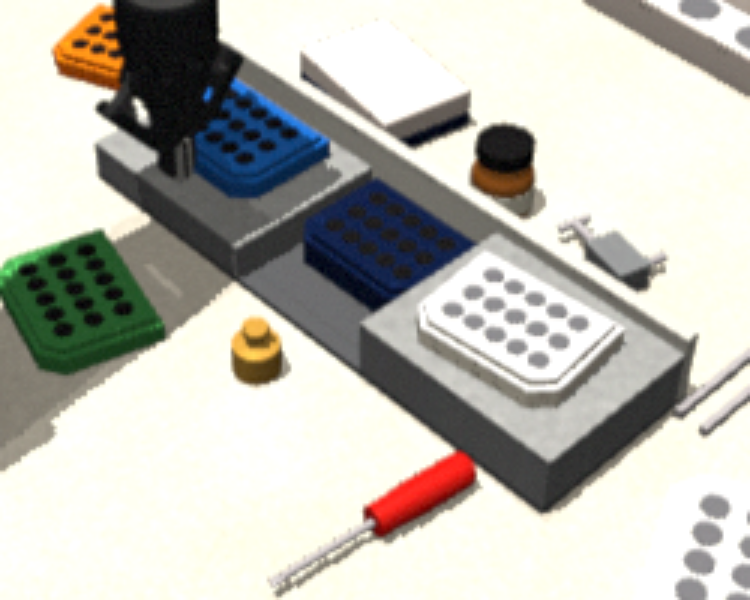

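View pics/crop1.png

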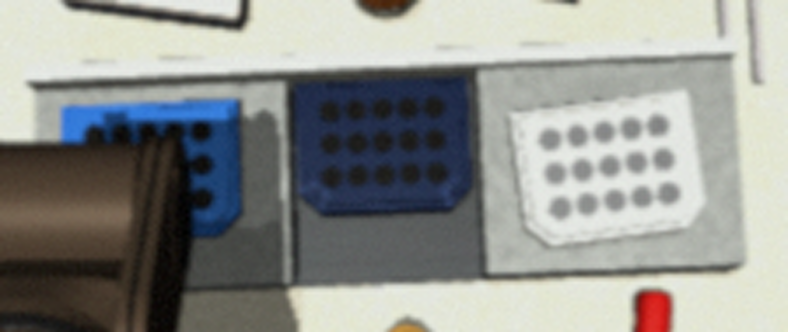

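Emit:
jog_arm --targets "3 0 0 0 0 0 -1; 3 0 0 0 0 0 -1; 3 0 0 0 0 0 -1; 2 0 0 0 0 0 -1; 2 0 0 0 0 0 -1; 0 0 0 0 0 0 -1"

```text
time: 5.87
eef_pos: [0.4838, 0.1055, 0.0403]
tcp_rot: [0.688, 0.726, -0.0, -0.001]
contact_force: [-0.9, 0.0, 0.1]
opening: 0.003
```

```bash
python3 g.py -60,155,41
```

```text
t 5.87 stand [-61.5 157.5] z 40.3 jaw deg 3.1 toolz [-0.001  0.001 -1.   ] F [-0.9  0.   0.1] open 0.0
-60,155,41 world [0.4855 0.1031] delta mm [ 1.6 -2.4  0.7]
```

Emit:
jog_arm --targets "1.5 0 0 0 0 0 -1; 1.5 0 0 0 0 0 -1; 1.5 0 0 0 0 0 -1"

```text
time: 6.12
eef_pos: [0.4864, 0.1056, 0.0399]
tcp_rot: [0.688, 0.726, -0.003, -0.003]
contact_force: [-7.5, -0.6, 6.4]
opening: 0.001
```

Emit:
jog_arm --targets "1.5 0 0 0 0 0 -1; 1.5 0 0 0 0 0 -1"

```text
time: 6.28
eef_pos: [0.4861, 0.1056, 0.0394]
tcp_rot: [0.688, 0.726, -0.006, -0.007]
contact_force: [-5.9, 0.2, 4.5]
opening: 0.002
```

```bash
python3 g.py -60,155,41
```

```text
t 6.28 stand [-59.2 157.5] z 39.4 jaw deg 3.1 toolz [-0.018  0.    -1.   ] F [-5.9  0.2  4.5] open 0.0
-60,155,41 world [0.4855 0.1031] delta mm [-0.7 -2.5  1.6]
```

Against the fence (contact force about 8 N). Retract, rise, and go round to the +y end.

Emit:
jog_arm --targets "-6 0 1 0 -1 -0.3 -1; -6 0 8 0 0 0 -1; -2 0 20 0 0 0 -1; 0 10 20 0 0 0 -1; 0 25 10 0 0 0 -1; 10 28 0 0 0 0 -1; 25 20 0 0 0 0 -1; 25 0 0 0 0 0 -1; 10 0 0 0 0 0 -1; 0 0 0 0 0 0 -1"

```text
time: 7.12
eef_pos: [0.545, 0.193, 0.1027]
tcp_rot: [0.691, 0.723, 0.01, 0.007]
contact_force: [-0.2, -0.9, -0.0]
opening: 0.0
```

```bash
python3 g.py 0,238,85; python3 - <<'E'
from h import *
P=read_camera("top");p=P["pixels"];c=p[150:245,165:390]; c=cv2.convertScaleAbs(c,alpha=1.6); c=cv2.resize(c,None,fx=3.5,fy=3.5,interpolation=cv2.INTER_CUBIC); cv2.imwrite("pics/crop2.png",c)
E
```

```text
t 7.12 stand [  3.8 241.9] z 102.7 jaw deg 2.6 toolz [ 0.024  0.004 -1.   ] F [-0.2 -0.9 -0. ] open 0.0
0,238,85 world [0.5414 0.1889] delta mm [ -3.6  -4.1 -17.7]
```

View pics/crop2.png

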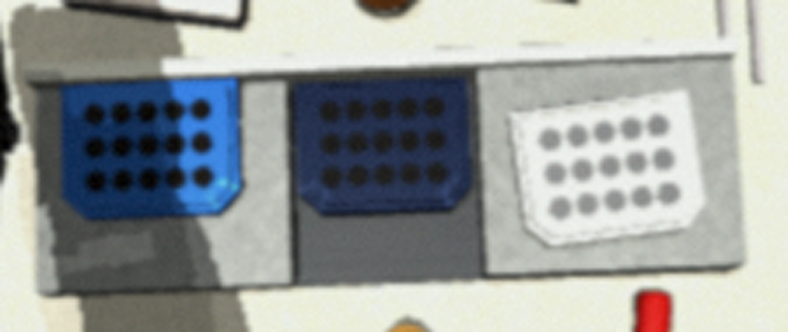

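Emit:
jog_arm --targets "-3 -1 -10 0 1.3 0 -1; -2 0 -12 0 0 0 -1; -1 0 -12 0 0 0 -1; -1 0 -10 0 0 0 -1; -1 0 -7 0 0 0 -1; 0 0 0 0 0 0 -1"

```text
time: 7.67
eef_pos: [0.5285, 0.1889, 0.0432]
tcp_rot: [0.692, 0.722, -0.002, -0.004]
contact_force: [-1.1, 0.6, -0.7]
opening: 0.001
```

```bash
python3 g.py 0,231,42
```

```text
t 7.67 stand [-12.9 238.6] z 43.2 jaw deg 2.4 toolz [-0.009  0.002 -1.   ] F [-1.1  0.6 -0.7] open 0.0
0,231,42 world [0.5417 0.1819] delta mm [13.3 -7.  -1.2]
```

Emit:
jog_arm --targets "5 0 0 0 -0.4 0.4 -1; 5 0 -1 0 0 0 -1; 2 -2 0 0 0 0 -1; 0.2 -4 0 0 0 0 -1; 0.2 -4 0 0 0 0 -1; 0.2 -4 0 0 0 0 -1; 0.2 -4 0 0 0 0 -1; 0.2 -4 0 0 0 0 -1; 0.2 -4 0 0 0 0 -1"

```text
time: 8.42
eef_pos: [0.5436, 0.1613, 0.0426]
tcp_rot: [0.689, 0.724, 0.001, -0.001]
contact_force: [-1.2, 1.1, 0.2]
opening: 0.001
```

```bash
python3 g.py 0,71,42
```

```text
t 8.42 stand [  0.8 210.3] z 42.6 jaw deg 2.8 toolz [-0.     0.004 -1.   ] F [-1.2  1.1  0.2] open 0.0
0,71,42 world [0.5495 0.0221] delta mm [   5.9 -139.2   -0.6]
```

Emit:
jog_arm --targets "0.2 -5 0 0 0 0 -1; 0.2 -5 0 0 0 0 -1; 0.2 -5 0 0 0 0 -1; 0.2 -5 0 0 0 0 -1; 0.2 -5 0 0 0 0 -1; 0.2 -5 0 0 0 0 -1; 0.2 -5 0 0 0 0 -1; 0.2 -5 0 0 0 0 -1; 0.2 -5 0 0 0 0 -1; 0.2 -5 0 0 0 0 -1"

```text
time: 9.25
eef_pos: [0.5456, 0.1057, 0.0429]
tcp_rot: [0.69, 0.724, 0.001, -0.001]
contact_force: [0.6, 1.3, -0.5]
opening: -0.001
```

```bash
python3 g.py 0,71,42;python3 - <<'E'
from h import *
P=read_camera("top");p=P["pixels"];c=p[150:245,165:390]; c=cv2.convertScaleAbs(c,alpha=1.6); c=cv2.resize(c,None,fx=3.5,fy=3.5,interpolation=cv2.INTER_CUBIC); cv2.imwrite("pics/crop3.png",c)
E
```

```text
t 9.25 stand [  0.2 154.7] z 42.9 jaw deg 2.8 toolz [-0.     0.004 -1.   ] F [ 0.6  1.3 -0.5] open -0.0
0,71,42 world [0.5495 0.0221] delta mm [  3.9 -83.6  -0.9]
```

View pics/crop3.png

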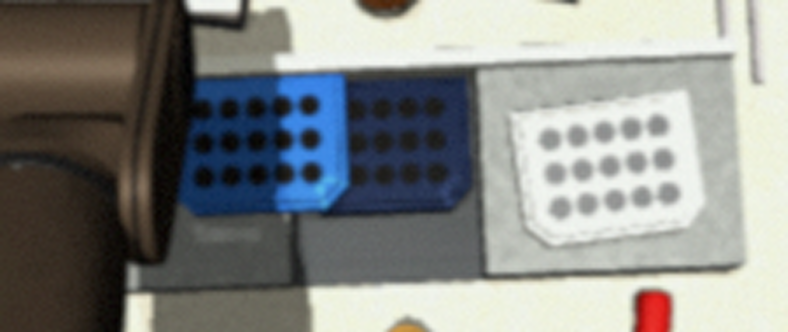

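Emit:
jog_arm --targets "0.25 -5 0 0 0 0 -1; 0.25 -5 0 0 0 0 -1; 0.25 -5 0 0 0 0 -1; 0.25 -5 0 0 0 0 -1; 0.25 -5 0 0 0 0 -1; 0.25 -5 0 0 0 0 -1; 0.25 -5 0 0 0 0 -1; 0.25 -5 0 0 0 0 -1; 0.25 -5 0 0 0 0 -1; 0.25 -5 0 0 0 0 -1"

```text
time: 10.13
eef_pos: [0.5485, 0.0503, 0.0432]
tcp_rot: [0.69, 0.724, 0.001, -0.001]
contact_force: [0.9, 1.3, -0.6]
opening: 0.0
```

```bash
python3 g.py 0,71,42
```

```text
t 10.13 stand [ 0.4 99.2] z 43.2 jaw deg 2.8 toolz [ 0.     0.004 -1.   ] F [ 0.9  1.3 -0.6] open 0.0
0,71,42 world [0.5495 0.0221] delta mm [  1.  -28.2  -1.2]
```

Emit:
jog_arm --targets "0.15 -3 -0.5 0 0 0 -1; 0.15 -3 -0.5 0 0 0 -1; 0.15 -3 0 0 0 0 -1; 0.15 -3 0 0 0 0 -1; 0.15 -3 0 0 0 0 -1"

```text
time: 10.55
eef_pos: [0.5496, 0.0334, 0.0424]
tcp_rot: [0.69, 0.724, 0.002, -0.001]
contact_force: [0.5, 2.5, 0.5]
opening: -0.001
```

Emit:
jog_arm --targets "0.1 -2 0 0 0 0 -1; 0.1 -2 0 0 0 0 -1"

```text
time: 10.72
eef_pos: [0.5498, 0.0289, 0.0424]
tcp_rot: [0.69, 0.724, 0.002, -0.001]
contact_force: [-0.5, 1.3, 0.1]
opening: -0.003
```

Emit:
jog_arm --targets "0.1 -2 0 0 0 0 -1; 0.1 -2 0 0 0 0 -1"

```text
time: 10.88
eef_pos: [0.5499, 0.0245, 0.0423]
tcp_rot: [0.69, 0.724, 0.002, -0.001]
contact_force: [-1.3, 1.0, 1.0]
opening: 0.003
```

```bash
python3 g.py 0,71,42
```

```text
t 10.88 stand [ 0.5 73.4] z 42.3 jaw deg 2.8 toolz [ 0.     0.004 -1.   ] F [-1.3  1.   1. ] open 0.0
0,71,42 world [0.5495 0.0221] delta mm [-0.4 -2.4 -0.3]
```

Emit:
jog_arm --targets "0 -1.5 0 0 0 0 -1; 0 -1.5 0 0 0 0 -1"

```text
time: 11.05
eef_pos: [0.5499, 0.0211, 0.0423]
tcp_rot: [0.69, 0.724, 0.002, -0.001]
contact_force: [0.6, 1.1, 0.3]
opening: 0.002
```

Emit:
jog_arm --targets "0 -1.5 0 0 0 0 -1; 0 -1.5 0 0 0 0 -1"

```text
time: 11.22
eef_pos: [0.55, 0.019, 0.0423]
tcp_rot: [0.69, 0.724, 0.003, -0.002]
contact_force: [0.5, 8.9, 1.0]
opening: 0.001
```

```bash
python3 g.py 0,71,42;python3 - <<'E'
from h import *
P=read_camera("side");p=P["pixels"][130:330,150:400]; cv2.imwrite("pics/side4c.png",cv2.resize(cv2.convertScaleAbs(p,alpha=1.5),None,fx=3,fy=3))
E
```

```text
t 11.22 stand [ 0.3 67.9] z 42.3 jaw deg 2.7 toolz [ 0.001  0.007 -1.   ] F [0.5 8.9 1. ] open 0.0
0,71,42 world [0.5495 0.0221] delta mm [-0.5  3.1 -0.3]
```

View pics/side4c.png

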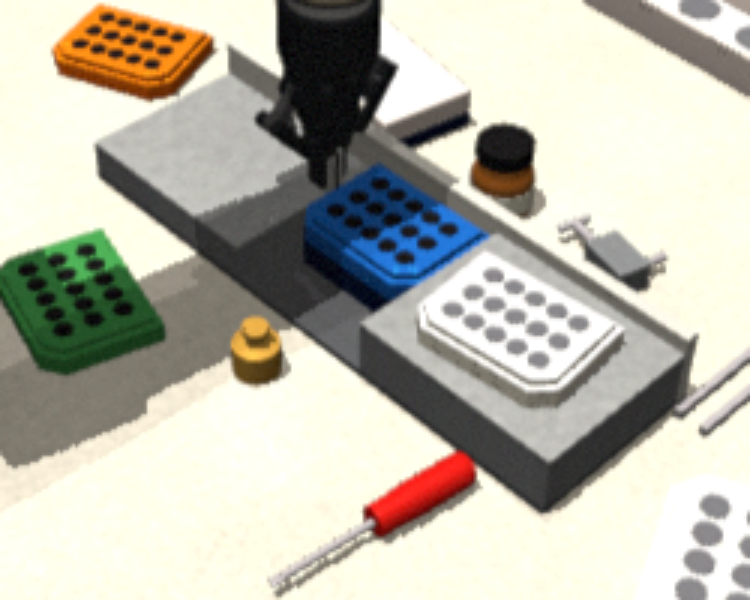

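Emit:
jog_arm --targets "0 3 0 0 0 0 -1; 0 5 3 0 0 0 -1; 0 3 15 0 0 0 -1; 0 0 25 0 0 0 -1; 0 0 25 0 0 0 -1; 0 0 15 0 0 0 -1; 0 0 0 0 0 0 -1"

```text
time: 11.85
eef_pos: [0.5474, 0.0302, 0.1269]
tcp_rot: [0.689, 0.724, -0.001, -0.003]
contact_force: [0.3, 0.6, 0.0]
opening: 0.001
```

```bash
python3 g.py -102,-148,57;python3 - <<'E'
from h import *
P=read_camera("top");p=P["pixels"];c=p[150:245,165:390]; c=cv2.convertScaleAbs(c,alpha=1.6); c=cv2.resize(c,None,fx=3.5,fy=3.5,interpolation=cv2.INTER_CUBIC); cv2.imwrite("pics/crop4.png",c)
E
```

```text
t 11.85 stand [-1.7 79.2] z 126.9 jaw deg 2.8 toolz [-0.005  0.003 -1.   ] F [0.3 0.6 0. ] open 0.0
-102,-148,57 world [ 0.4582 -0.2016] delta mm [ -89.2 -231.8  -69.9]
```

View pics/crop4.png

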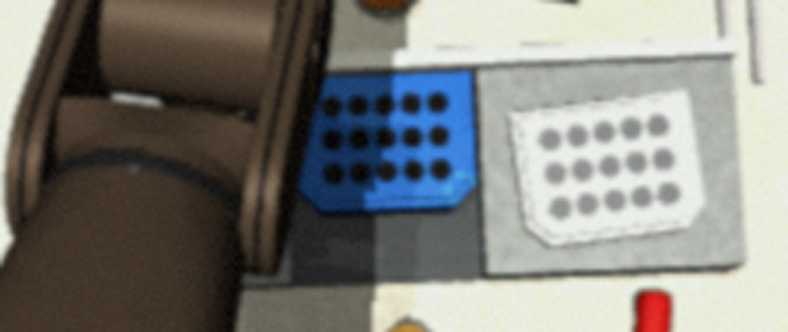

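Emit:
jog_arm --targets "-8 -25 0 0 0 0 -1; -10 -30 0 0 0 0 -1; -11 -30 0 0 0 0 -1; -11 -30 0 0 0 0 -1; -11 -30 0 0 0 0 -1; -11 -28 0 0 0 0 -1; -11 -18 0 0 0 0 -1; -5 -8 0 0 0 0 -1; 0 0 0 0 0 0 -1"

```text
time: 12.65
eef_pos: [0.4594, -0.1734, 0.1148]
tcp_rot: [0.687, 0.727, -0.005, -0.009]
contact_force: [-0.2, 0.6, 0.6]
opening: -0.003
```

```bash
python3 g.py -102,-148,57;python3 - <<'E'
from h import *
P=read_camera("top");p=P["pixels"];c=p[150:245,165:390]; c=cv2.convertScaleAbs(c,alpha=1.6); c=cv2.resize(c,None,fx=3.5,fy=3.5,interpolation=cv2.INTER_CUBIC); cv2.imwrite("pics/crop5.png",c)
P=read_camera("side");p=P["pixels"][170:270,200:360]; cv2.imwrite("pics/side5c.png",cv2.resize(cv2.convertScaleAbs(p,alpha=1.5),None,fx=4.5,fy=4.5,interpolation=cv2.INTER_CUBIC))
E
```

```text
t 12.65 stand [ -99.4 -119.9] z 114.8 jaw deg 3.2 toolz [-0.019  0.005 -1.   ] F [-0.2  0.6  0.6] open -0.0
-102,-148,57 world [ 0.4582 -0.2016] delta mm [ -1.2 -28.2 -57.8]
```

View pics/crop5.png

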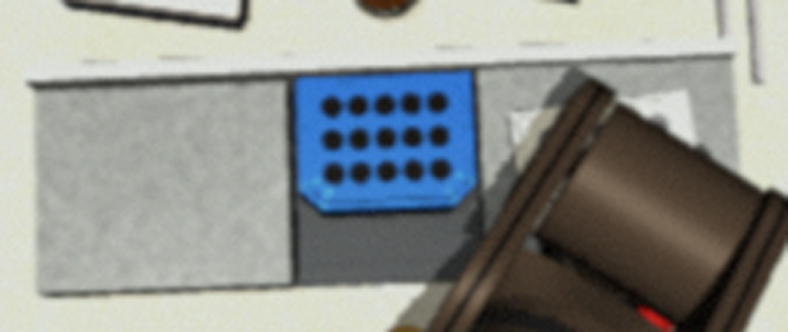

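View pics/side5c.png

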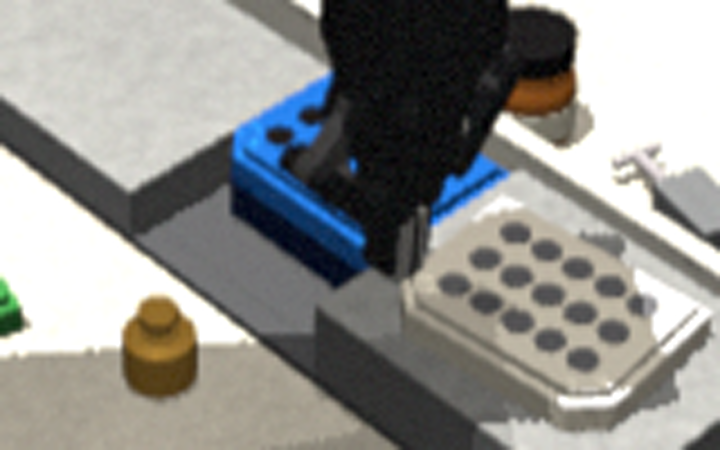

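Blue is flush on the dark plate (crop columns 296–475, no gap in the side view). Next, position the fingers for the white plate's +x push.

Emit:
jog_arm --targets "-1 -12 0 0 -1 0 -1; -1 -12 -3 0 0 0 -1; -2 -4 -10 0 0 0 -1; -2 0 -12 0 0 0 -1; -2 0 -10 0 0 0 -1; -1 0 -6 0 0 0 -1; 0 0 0 0 0 0 -1"

```text
time: 13.33
eef_pos: [0.4531, -0.1955, 0.069]
tcp_rot: [0.684, 0.73, 0.002, -0.004]
contact_force: [-0.2, -0.8, -0.4]
opening: 0.004
```

```bash
python3 g.py -102,-148,57
```

```text
t 13.33 stand [-106.8 -141.7] z 69.0 jaw deg 3.8 toolz [-0.002  0.009 -1.   ] F [-0.2 -0.8 -0.4] open 0.0
-102,-148,57 world [ 0.4582 -0.2016] delta mm [  5.1  -6.1 -12. ]
```

Emit:
jog_arm --targets "0 -3 -5 0 0 -1 -1; 0 -3 -4 0 0 0 -1; 0 0 -3 0 0 0 -1; 4 0 0 0 0 0 -1; 4 0 0 0 0 0 -1; 4 0 0 0 0 0 -1; 4 0 0 0 0 0 -1; 0 0 0 0 0 0 -1"

```text
time: 14.0
eef_pos: [0.4718, -0.2018, 0.0562]
tcp_rot: [0.69, 0.724, 0.003, -0.003]
contact_force: [-0.2, -0.4, 0.6]
opening: -0.001
```

```bash
python3 g.py -60,-148,57
```

```text
t 14.0 stand [ -88.4 -148.9] z 56.2 jaw deg 2.7 toolz [-0.001  0.008 -1.   ] F [-0.2 -0.4  0.6] open -0.0
-60,-148,57 world [ 0.5001 -0.1995] delta mm [28.3  2.3  0.8]
```

Emit:
jog_arm --targets "3 0.1 0.5 0 0 0 -1; 3 0.1 0.5 0 0 0 -1; 3 0.1 0 0 0 0 -1; 3 0.1 0 0 0 0 -1; 3 0.1 0 0 0 0 -1; 3 0.1 0 0 0 0 -1; 2 0.1 0 0 0 0 -1; 2 0.1 0 0 0 0 -1"

```text
time: 14.67
eef_pos: [0.4956, -0.2006, 0.0575]
tcp_rot: [0.69, 0.724, 0.002, -0.004]
contact_force: [-0.0, -0.1, 1.2]
opening: -0.0
```

```bash
python3 g.py -60,-148,57
```

```text
t 14.67 stand [ -64.6 -148.8] z 57.5 jaw deg 2.8 toolz [-0.003  0.008 -1.   ] F [-0.  -0.1  1.2] open -0.0
-60,-148,57 world [ 0.5001 -0.1995] delta mm [ 4.6  1.  -0.5]
```

Emit:
jog_arm --targets "1.5 0.1 0 0 0 0 -1; 1.5 0.1 0 0 0 0 -1; 1.5 0.1 0 0 0 0 -1"

```text
time: 14.92
eef_pos: [0.4982, -0.1996, 0.0572]
tcp_rot: [0.689, 0.724, 0.0, -0.008]
contact_force: [-7.4, 0.6, 5.4]
opening: -0.001
```

Emit:
jog_arm --targets "1.5 0.1 0 0 0 0 -1; 1.5 0.1 0 0 0 0 -1"

```text
time: 15.08
eef_pos: [0.4983, -0.1991, 0.0573]
tcp_rot: [0.689, 0.725, -0.003, -0.012]
contact_force: [-6.0, 0.5, 4.6]
opening: 0.003
```

```bash
python3 g.py -60,-148,57
```

```text
t 15.08 stand [ -61.8 -147.5] z 57.3 jaw deg 3.0 toolz [-0.02   0.012 -1.   ] F [-6.   0.5  4.6] open 0.0
-60,-148,57 world [ 0.5001 -0.1995] delta mm [ 1.8 -0.4 -0.3]
```

Emit:
jog_arm --targets "-6 0 1 0 -1 -0.2 -1; -6 0 8 -0.6 0 0 -1; -2 0 20 0 0 0 -1; 0 -10 20 0 0 0 -1; 0 -25 10 0 0 0 -1; 10 -28 0 0 0 0 -1; 25 -22 0 0 0 0 -1; 25 0 0 0 0 0 -1; 10 0 0 0 0 0 -1; 0 0 0 0 0 0 -1"

```text
time: 15.92
eef_pos: [0.5561, -0.289, 0.1209]
tcp_rot: [0.691, 0.722, 0.005, 0.008]
contact_force: [-0.7, 0.5, 0.1]
opening: -0.001
```

```bash
python3 g.py 0,-230,57; python3 - <<'E'
from h import *
P=read_camera("top");p=P["pixels"];c=p[150:245,165:390]; c=cv2.convertScaleAbs(c,alpha=1.6); c=cv2.resize(c,None,fx=3.5,fy=3.5,interpolation=cv2.INTER_CUBIC); cv2.imwrite("pics/crop6.png",c)
E
```

```text
t 15.92 stand [  -8.4 -240. ] z 120.9 jaw deg 2.5 toolz [ 0.019 -0.005 -1.   ] F [-0.7  0.5  0.1] open -0.0
0,-230,57 world [ 0.564  -0.2785] delta mm [  7.9  10.4 -63.9]
```

View pics/crop6.png

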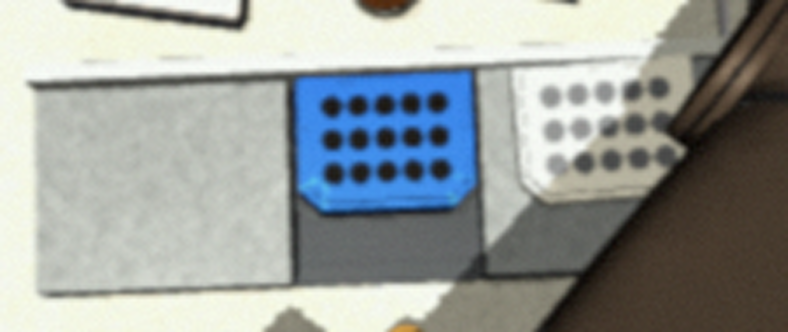

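White is still about 1.5–2° skewed: its left end stands off the fence, with top edge (513,68)→(692,55) steeper than the fence. I'll push again nearer its left end, at y≈-118.

```bash
python3 g.py -90,-118,70
```

```text
t 15.97 stand [  -9.3 -239.6] z 120.7 jaw deg 2.5 toolz [ 0.018 -0.004 -1.   ] F [-0.6 -0.5 -0.2] open -0.0
-90,-118,70 world [ 0.4687 -0.171 ] delta mm [-86.5 117.6 -50.7]
```

Emit:
jog_arm --targets "-20 10 0 0 1 0.3 -1; -25 20 0 0 0 0 -1; -25 25 0 0 0 0 -1; -12 30 0 0 0 0 -1; 0 30 -10 0 0 0 -1; -2 5 -15 0 0 0 -1; -2 0 -15 0 0 0 -1; 0 0 0 0 0 0 -1"

```text
time: 16.63
eef_pos: [0.4581, -0.1615, 0.0782]
tcp_rot: [0.69, 0.724, 0.0, 0.004]
contact_force: [-0.5, 1.2, -0.2]
opening: -0.001
```

```bash
python3 g.py -90,-118,57
```

```text
t 16.63 stand [-100.1 -108. ] z 78.2 jaw deg 2.7 toolz [ 0.006 -0.005 -1.   ] F [-0.5  1.2 -0.2] open -0.0
-90,-118,57 world [ 0.4687 -0.171 ] delta mm [ 10.6  -9.5 -21.2]
```

Emit:
jog_arm --targets "0 -5 -8 0 0 0 -1; 0 -4 -7 0 0 0 -1; 0 0 -5 0 0 0 -1; 4 0 0 0 0 0 -1; 5 0 0 0 0 0 -1; 5 0 0 0 0 0 -1; 5 0 0 0 0 0 -1; 0 0 0 0 0 0 -1"

```text
time: 17.3
eef_pos: [0.4799, -0.1739, 0.0587]
tcp_rot: [0.691, 0.723, 0.001, 0.007]
contact_force: [0.6, 0.1, -0.3]
opening: -0.001
```

```bash
python3 g.py -62,-118,57
```

```text
t 17.3 stand [ -79.  -121.4] z 58.7 jaw deg 2.5 toolz [ 0.011 -0.008 -1.   ] F [ 0.6  0.1 -0.3] open -0.0
-62,-118,57 world [ 0.4967 -0.1697] delta mm [16.8  4.3 -1.7]
```

Emit:
jog_arm --targets "4 0.5 -0.5 0 0 0 -1; 4 0.5 -0.5 0 0 0 -1; 3 0.5 0 0 0 0 -1; 2 0.2 0 0 0 0 -1; 2 0 0 0 0 0 -1; 2 0 0 0 0 0 -1"

```text
time: 17.8
eef_pos: [0.4986, -0.1714, 0.0581]
tcp_rot: [0.691, 0.723, 0.001, 0.005]
contact_force: [-3.4, 1.5, 3.8]
opening: -0.0
```

Emit:
jog_arm --targets "2 0 0 0 0 0 -1; 2 0 0 0 0 0 -1; 2 0 0 0 0 0 -1"

```text
time: 18.05
eef_pos: [0.5005, -0.1707, 0.0581]
tcp_rot: [0.69, 0.724, -0.004, -0.001]
contact_force: [-10.6, -2.3, 8.8]
opening: -0.002
```

```bash
python3 g.py -62,-118,57
```

```text
t 18.05 stand [ -58.3 -119.2] z 58.1 jaw deg 2.8 toolz [-0.006 -0.004 -1.   ] F [-10.6  -2.3   8.8] open -0.0
-62,-118,57 world [ 0.4967 -0.1697] delta mm [-3.8  1.  -1.1]
```

Emit:
jog_arm --targets "-6 0 1 0 -0.3 0 -1; -6 0 8 0 0 0 -1; -2 0 20 0 0 0 -1; 0 -15 20 0 0 0 -1; 0 -30 10 0 0 0 -1; 10 -32 0 0 0 0 -1; 25 -32 0 0 0 0 -1; 25 -4 0 0 0 0 -1; 15 0 0 0 0 0 -1; 0 0 0 0 0 0 -1"

```text
time: 18.88
eef_pos: [0.5627, -0.2904, 0.1253]
tcp_rot: [0.691, 0.723, 0.001, 0.01]
contact_force: [-0.8, 0.8, 0.7]
opening: 0.003
```

```bash
python3 g.py 0,-232,57; python3 - <<'E'
from h import *
P=read_camera("top");p=P["pixels"];c=p[150:245,165:390]; c=cv2.convertScaleAbs(c,alpha=1.6); c=cv2.resize(c,None,fx=3.5,fy=3.5,interpolation=cv2.INTER_CUBIC); cv2.imwrite("pics/crop7.png",c)
E
```

```text
t 18.88 stand [  -1.9 -241.8] z 125.3 jaw deg 2.6 toolz [ 0.016 -0.012 -1.   ] F [-0.8  0.8  0.7] open 0.0
0,-232,57 world [ 0.5641 -0.2805] delta mm [  1.4   9.8 -68.3]
```

View pics/crop7.png

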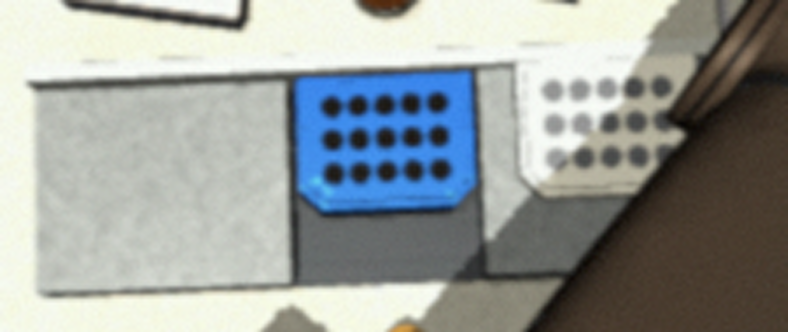

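Emit:
jog_arm --targets "2 0 -10 0.7 0.9 0.2 -1; 1 0 -14 0 0 0 -1; 1 0 -14 0 0 0 -1; 1 0 -12 0 0 0 -1; 1 0 -8 0 0 0 -1; 0 0 0 0 0 0 -1"

```text
time: 19.43
eef_pos: [0.5636, -0.2874, 0.0626]
tcp_rot: [0.689, 0.725, -0.0, -0.001]
contact_force: [-0.1, 0.3, -0.9]
opening: -0.004
```

```bash
python3 g.py 0,-232,57
```

```text
t 19.43 stand [  -0.8 -238.8] z 62.6 jaw deg 2.9 toolz [-0.002  0.001 -1.   ] F [-0.1  0.3 -0.9] open -0.0
0,-232,57 world [ 0.5641 -0.2805] delta mm [ 0.5  6.8 -5.6]
```

Emit:
jog_arm --targets "0.5 0 -3 0 0 0 -1; 0.5 0 -2 0 0 0 -1; -0.2 4 0 0 0 0 -1; -0.2 4 0 0 0 0 -1; -0.2 4 0 0 0 0 -1; -0.2 4 0 0 0 0 -1; -0.2 4 0 0 0 0 -1; -0.2 4 0 0 0 0 -1; -0.2 4 0 0 0 0 -1; -0.2 4 0 0 0 0 -1"

```text
time: 20.27
eef_pos: [0.5633, -0.2529, 0.0583]
tcp_rot: [0.689, 0.725, -0.0, 0.0]
contact_force: [-0.4, -0.4, -0.6]
opening: 0.004
```

```bash
python3 g.py 0,-70,57
```

```text
t 20.27 stand [   0.5 -204.4] z 58.3 jaw deg 2.9 toolz [-0.    -0.001 -1.   ] F [-0.4 -0.4 -0.6] open 0.0
0,-70,57 world [ 0.5563 -0.1187] delta mm [ -7.  134.2  -1.3]
```

Emit:
jog_arm --targets "-0.25 5 -0.3 0 0 0 -1; -0.25 5 -0.3 0 0 0 -1; -0.25 5 -0.3 0 0 0 -1; -0.25 5 0 0 0 0 -1; -0.25 5 0 0 0 0 -1; -0.25 5 0 0 0 0 -1; -0.25 5 0 0 0 0 -1; -0.25 5 0 0 0 0 -1; -0.25 5 0 0 0 0 -1; -0.25 5 0 0 0 0 -1"

```text
time: 21.1
eef_pos: [0.5608, -0.1985, 0.0584]
tcp_rot: [0.689, 0.725, -0.001, 0.002]
contact_force: [-0.4, -1.1, 0.2]
opening: -0.001
```

```bash
python3 g.py 0,-70,57; python3 - <<'E'
from h import *
P=read_camera("top");p=P["pixels"];c=p[150:245,165:390]; c=cv2.convertScaleAbs(c,alpha=1.6); c=cv2.resize(c,None,fx=3.5,fy=3.5,interpolation=cv2.INTER_CUBIC); cv2.imwrite("pics/crop8.png",c)
E
```

```text
t 21.1 stand [   0.6 -149.9] z 58.4 jaw deg 2.9 toolz [ 0.001 -0.003 -1.   ] F [-0.4 -1.1  0.2] open -0.0
0,-70,57 world [ 0.5563 -0.1187] delta mm [-4.5 79.8 -1.4]
```

View pics/crop8.png

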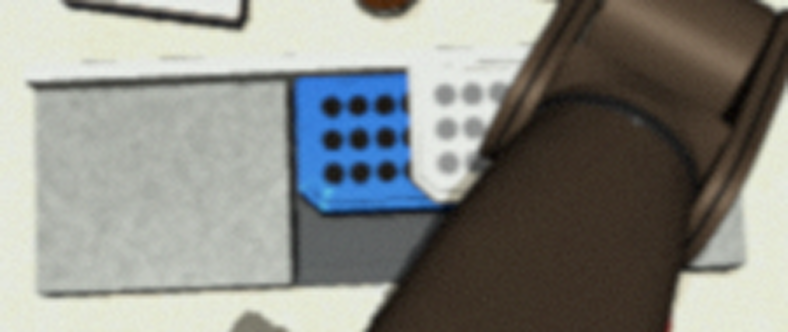

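Emit:
jog_arm --targets "-0.25 5 -0.3 0 0 0 -1; -0.25 5 -0.3 0 0 0 -1; -0.25 5 -0.3 0 0 0 -1; -0.25 5 0 0 0 0 -1; -0.25 5 0 0 0 0 -1; -0.25 5 0 0 0 0 -1; -0.25 5 0 0 0 0 -1; -0.25 5 0 0 0 0 -1; -0.25 5 0 0 0 0 -1; -0.25 5 0 0 0 0 -1"

```text
time: 21.98
eef_pos: [0.5583, -0.143, 0.0578]
tcp_rot: [0.689, 0.725, -0.001, 0.002]
contact_force: [0.1, -0.7, 0.7]
opening: -0.002
```

Emit:
jog_arm --targets "-0.15 3 0 0 0 0 -1; -0.15 3 0 0 0 0 -1; -0.15 3 0 0 0 0 -1; -0.15 3 0 0 0 0 -1"

```text
time: 22.32
eef_pos: [0.5576, -0.1288, 0.0577]
tcp_rot: [0.689, 0.725, -0.0, 0.002]
contact_force: [0.3, -1.6, 0.6]
opening: 0.002
```

```bash
python3 g.py 0,-70,57
```

```text
t 22.32 stand [  0.9 -80.1] z 57.7 jaw deg 3.0 toolz [ 0.002 -0.003 -1.   ] F [ 0.3 -1.6  0.6] open 0.0
0,-70,57 world [ 0.5563 -0.1187] delta mm [-1.4 10.1 -0.7]
```

Emit:
jog_arm --targets "-0.1 2 0 0 0 0 -1; -0.1 2 0 0 0 0 -1"

```text
time: 22.48
eef_pos: [0.5573, -0.1241, 0.0576]
tcp_rot: [0.689, 0.725, -0.0, 0.001]
contact_force: [0.5, 0.0, 0.1]
opening: 0.001
```

Emit:
jog_arm --targets "-0.1 1.5 0 0 0 0 -1; -0.1 1.5 0 0 0 0 -1"

```text
time: 22.65
eef_pos: [0.5571, -0.1207, 0.0575]
tcp_rot: [0.689, 0.725, -0.0, 0.001]
contact_force: [-0.2, -1.2, 0.8]
opening: -0.001
```

Emit:
jog_arm --targets "-0.1 1.5 0 0 0 0 -1"

```text
time: 22.73
eef_pos: [0.557, -0.1194, 0.0575]
tcp_rot: [0.689, 0.725, -0.001, 0.002]
contact_force: [0.7, -1.5, -0.4]
opening: -0.006
```

```bash
python3 g.py 0,-70,57
```

```text
t 22.73 stand [  0.7 -70.7] z 57.5 jaw deg 3.0 toolz [ 0.002 -0.003 -1.   ] F [ 0.7 -1.5 -0.4] open -0.01
0,-70,57 world [ 0.5563 -0.1187] delta mm [-0.7  0.7 -0.5]
```

Emit:
jog_arm --targets "0 1.2 0 0 0 0 -1; 0 1.2 0 0 0 0 -1"

```text
time: 22.9
eef_pos: [0.5571, -0.1173, 0.0576]
tcp_rot: [0.689, 0.725, -0.001, 0.002]
contact_force: [-0.1, -1.8, 0.7]
opening: -0.007
```

Emit:
jog_arm --targets "0 1.2 0 0 0 0 -1; 0 1.2 0 0 0 0 -1"

```text
time: 23.07
eef_pos: [0.5571, -0.1162, 0.0577]
tcp_rot: [0.688, 0.726, -0.002, 0.003]
contact_force: [-0.7, -7.4, -1.5]
opening: -0.005
```

```bash
python3 g.py 0,-70,57; python3 - <<'E'
from h import *
P=read_camera("side");p=P["pixels"][150:270,200:360]; cv2.imwrite("pics/side9c.png",cv2.resize(cv2.convertScaleAbs(p,alpha=1.3),None,fx=4.5,fy=4.5,interpolation=cv2.INTER_CUBIC))
E
```

```text
t 23.07 stand [  1.  -67.5] z 57.7 jaw deg 3.0 toolz [ 0.002 -0.008 -1.   ] F [-0.7 -7.4 -1.5] open -0.0
0,-70,57 world [ 0.5563 -0.1187] delta mm [-0.9 -2.5 -0.7]
```

View pics/side9c.png

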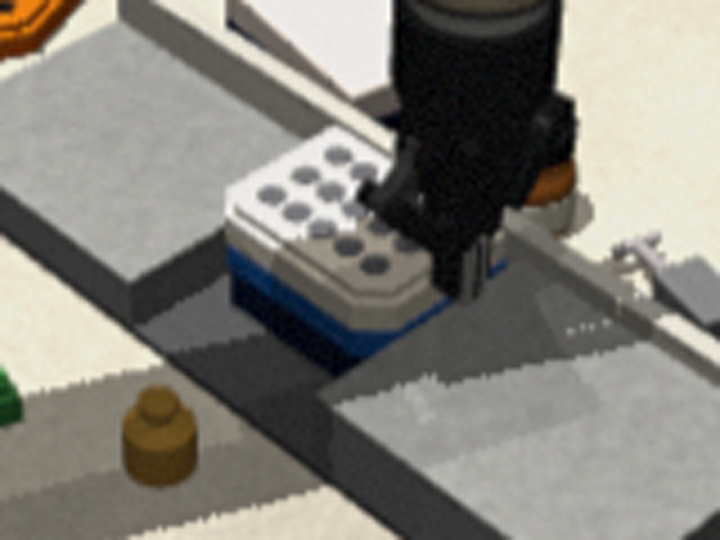

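Emit:
jog_arm --targets "0 -4 0 0 0 0 -1; 0 -6 3 0 0 0 -1; 0 -3 15 0 0 0 -1; 0 0 25 0 0 0 -1; 0 -20 25 0 0 0 -1; 0 -36 15 0 0 0 -1; 0 -36 10 0 0 0 -1; 0 -36 5 0 0 0 -1; 0 -20 0 0 0 0 -1; 0 0 0 0 0 0 -1"

```text
time: 23.95
eef_pos: [0.5536, -0.2796, 0.1604]
tcp_rot: [0.688, 0.726, 0.0, -0.002]
contact_force: [0.1, -0.7, -0.6]
opening: 0.0
```

```bash
python3 g.py; python3 - <<'E'
from h import *
P=read_camera("side");p=P["pixels"][170:270,200:360]; a=cv2.resize(cv2.convertScaleAbs(p,alpha=1.3),None,fx=4.9,fy=4.9,interpolation=cv2.INTER_CUBIC)
cv2.imwrite("pics/side10c.png",a)
P=read_camera("top");p=P["pixels"];c=p[150:245,165:390]; c=cv2.convertScaleAbs(c,alpha=1.6); c=cv2.resize(c,None,fx=3.5,fy=3.5,interpolation=cv2.INTER_CUBIC); cv2.imwrite("pics/crop10.png",c)
E
```

```text
t 23.95 stand [ -10.5 -230.6] z 160.4 jaw deg 3.1 toolz [-0.003  0.003 -1.   ] F [ 0.1 -0.7 -0.6] open 0.0
```

View pics/side10c.png

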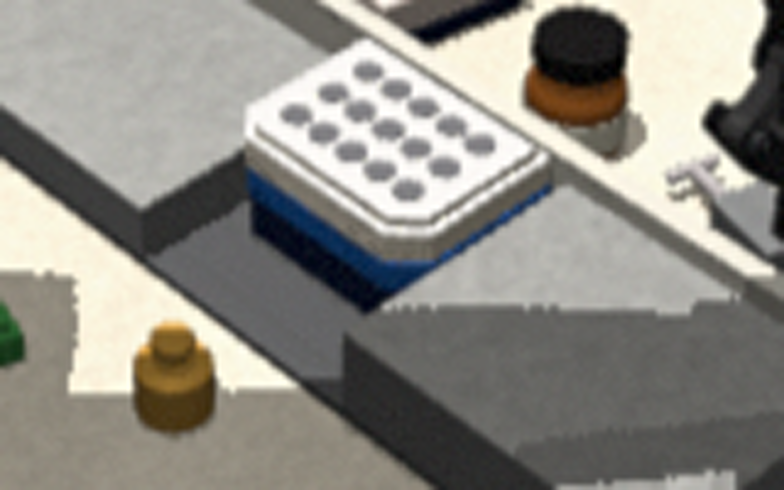

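View pics/crop10.png

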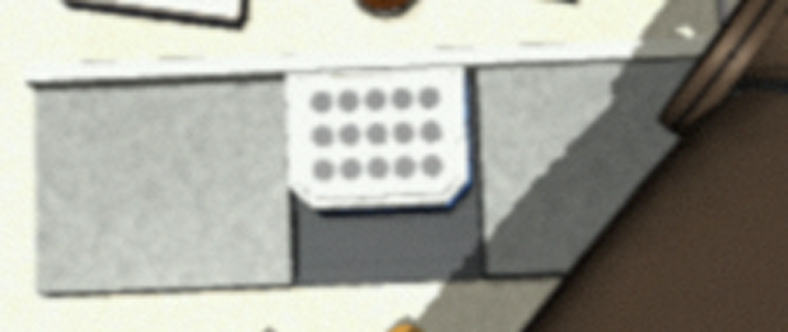

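```bash
cat > ov.py <<'E'
from h import *
S=np.array([.5529,-.0488,.0483]); 
def outl(ins,ch): 
    a,b=.046-ins,.06-ins; return [(a,b),(a,-b),(-a+ch,-b),(-a,-b+ch),(-a,b-ch),(-a+ch,b)]
def draw(P,name,box,f,dx,dyw,dyb,zw):
    im=cv2.convertScaleAbs(P["pixels"],alpha=1.3); x0,x1,y0,y1=box
    im=cv2.resize(im[y0:y1,x0:x1],None,fx=f,fy=f,interpolation=cv2.INTER_CUBIC)
    c,s=np.cos(S[2]),np.sin(S[2])
    def poly(z,ins,dy,col):
        q=[]
        for a,b in outl(ins,.015 if ins==0 else .012):
            a+=dx; b+=dy
            u=proj(P,[S[0]+c*a-s*b,S[1]+s*a+c*b,z]); q.append((u-[x0,y0]+.5)*f)
        cv2.polylines(im,[np.int32(q)],True,col,1)
    poly(.030,0,dyb,(0,0,255)); poly(zw,0,dyw,(0,255,255)); poly(zw+.016,0,dyw,(0,255,0)); poly(zw+.021,.005,dyw,(255,0,255))
    cv2.imwrite(name,im)
P=read_camera("side")
draw(P,"pics/ovA.png",(230,320,170,240),8,0,.003,.001,.046)
draw(P,"pics/ovB.png",(230,320,170,240),8,0,.003,.001,.051)
E
python3 ov.py
```

```text
(no output)
```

View pics/ovA.png

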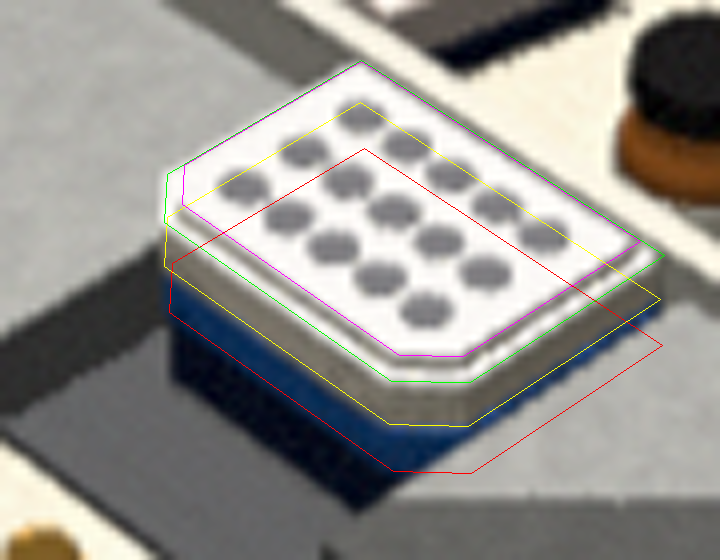

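View pics/ovB.png

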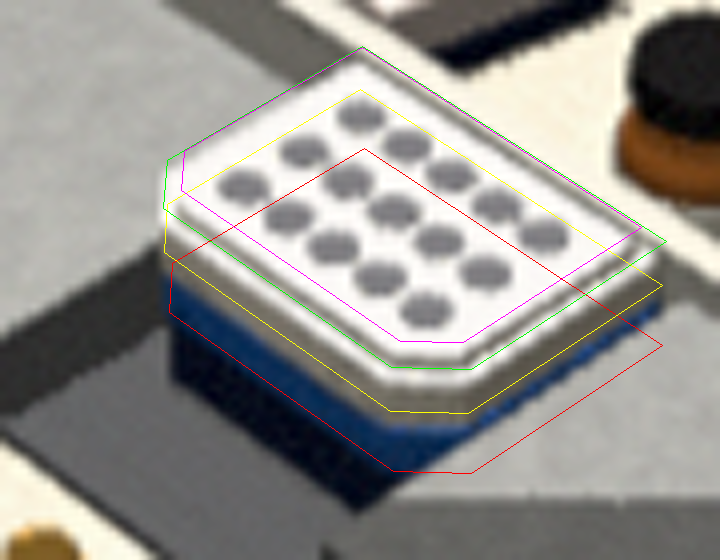

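The overlay for both plates home (white underside at 46 mm) matches all the edges. The one with white 5 mm too high does not. Sideways offsets stay within the skirt play.

```bash
python3 -c "
from plant import *
print(sign_off())"
```

```text
the job is handed in; nothing more can be done
None
```

Both plates are stacked and the job is handed in at about 24 s; `sign_off()` reports no verdict. I pushed blue, then white, with shut fingers: first square against the fence, then along it until each dropped and the push stiffened (about 9 N for blue, 7 N for white). No wrist reading exceeded about 14 N, well below 60 N, though I only read it at the end of each move.

- **Heights:** in the last side-camera overlay, white matched the fully-home height on every visible edge. The version with white 5 mm too high did not fit, and the blue/dark edge also lay where it should.
- **Sideways:** white sits about 2 mm in +y from blue, and blue about 1–2 mm in +y from the bottom plate. Both are within the 2 mm play and the 5 mm limit.
- **Flatness and surroundings:** both plates looked flat, the gripper was clear of everything, and nothing else looked disturbed in the last pictures.
- **What went wrong:** white's first push to the fence left it about 1.5–2° skewed. A second push near its end fixed that before the slide.
- **Disagreement:** the stand's fitted length was about 1% larger than the image showed. I therefore relied on contact and the final overlay for the last millimetres.

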